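Shut the tool case and snap its clips

ROBOT

A 6-joint arm with a two-finger parallel gripper is mounted at the origin on the work surface. World frame = base frame: x ahead of the robot, y to its left, z up, the work surface at z = 0. Lengths are in mm, angles in degrees, forces in N, time in s.
With the tool pointing down it reaches from about 350 to 875 mm from the base axis. Payload 15.5 kg.
Tool frame: the origin (TCP) lies between the finger pads; the fingertips stand arm.tcp_to_tips ahead of it and the grasp point (between the pads) lies 11 mm behind it (arm.tcp_to_tips is the distance from the TCP to the fingertips, in mm); z points along the fingers, x is the direction in which the jaws open and shut, and the axes are right-handed (so a half turn about z gives the same grasp; the last joint's range is limited). The gripper opens to 85 mm and grips with 20 to 120 N. Pads are 22 mm wide; open, the fingers measure 114 mm over their backs; the gripper's body (76 mm by 85 mm) begins 54 mm behind the grasp point. The pads swing forward as they close: fully open they stand 13 mm farther back than shut.
Start: joints at [66.95, 28.281, 77.091, -0, 74.628, -5.472], TCP at [188.751, 595.818, 239.277] pointing down, gripper open.
Joint ranges: [-166.48, 166.48], [-47.26, 123.95], [12.59, 153.08], [-70.14, 250.14], [6.76, 159.57], [-176.63, 176.63]. Speed limits (degrees/s): [108.29, 108.29, 147.25, 172.46, 172.46, 172.46].

INTERFACE

Orientations are given as [roll, pitch, yaw] about the fixed x, y, z axes, in that order (R = Rz(yaw) Ry(pitch) Rx(roll)).
In Python, from rig import arm gives the robot as it stands.
- The arm moves only by the tool drive_tool, never from a script. Its argument "steps" is a list of rows, each a list of 3 entries, a list of its own where there are three numbers: the shift along the tool's x, y, z in m, then the turn, a rotation vector about the tool's x, y, z in rad, then the closure, from 0 (fully open) to 1 (shut). In form: [[[dx, dy, dz], [ax, ay, az], hand], ...]. A call has 1 to 20 rows; each row is the pose to reach, as a shift and turn from the pose measured when the call began, along the tool's axes at that moment; what a row does not reach only later rows make up. A row lasts 1/10 s, in which the tool goes at most 50 mm and 8.59 degrees, less where a joint would pass 70% of its speed; a pose out of reach is approached as far as the arm can. A call with a gripper value outside its range is refused whole. The fingers move at their own pace and stop on an object; the grip force is fixed at half the most. Time passes only in rows, so rows that repeat a pose let the fingers close. It gives the time, the measured TCP pose, the force and the opening at its end, in the units of the state.
- arm.read_state(): the state, without advancing time (a new reading comes with each control period).
- arm.capture(name): name is "side" or "top"; returns the picture (384x512x3 uint8, red, green, blue); there is no depth.
- arm.camera_info(name): a dict with "camera_matrix" (3x3 intrinsics, pixels), "R" (3x3) and "t" (3): a world point X has camera coordinates R X + t. Camera axes: x right, y down, z forward; pixel columns grow to the right and rows downward; lengths in mm; the calibration is good to about 2 mm. A picture is of the moment at which its call begins. camera_info takes no time and is no camera call.
- arm.close_job(): hands the job in, once; it reports no verdict.
The state is a dict: "time": time; "joint_positions": joint angles; "dq": joint speeds; "joint_torque": joint torques, N m; "ee_pos": TCP position; "ee_rot": TCP orientation; "ft_force": force on the tool from outside, world axes, zero at the start; "torque": the same for the moment, N m; "finger_gap": finger opening in mm.
Only numpy, scipy, OpenCV 4.12 (cv2) and the standard library are available. Lean on these libraries where they do the work, as an engineer would, in place of code of your own. Each camera call takes 0.05 s, during which the arm holds its last target. There are 200 camera calls.

TASK

Close the lid of the black tool case fully, and only then push in the two steel clips on its front one after the other until each snaps over and stays shut. Feel for the snap and do not force a clip once it has gone over; leave the brick, the tub and the try square where they are.

Things in the scene. Friction and masses are not known exactly. Their poses are not given: they have to be found in the camera images.
- case: Black plastic tool case, fixed: 180 mm deep (x), 250 wide (y), tray 75 high, 110 with the lid shut. Origin: centre of its underside. x points from its front (the side with the clips, at x = -90 mm, turned roughly to the robot) to its back (the lid's hinge), y to the left, z up. Two 8 mm thick keepers on the front at z = 38 to 54 mm.
- lid (a joint): Lid of the case, 180 x 250 x 35 mm, hinged along y on the tray's back rim (case frame x = 90 mm, z = 75 mm). Value in rad: 0 = shut, grows as the front edge lifts. Starts 0.5 to 0.95 open. A stiff hinge: it stays where it is left; a push of 3 to 6 N down near the front edge closes it, an upward drag on a clip can lift it.
- lid_top (a point): Point on the top face of the lid, mid-width, 25 mm behind the front edge: a good place to press the lid. Moves with the lid; 155 mm in front of the hinge and 35 mm above it when the lid is shut.
- clip_left (a joint): Flap of the left over-centre clip: steel, 60 mm long, 45 wide, 4 thick, hinged at its upper edge on the lid's front. Value in rad: 0 = swung right out, grows as its free end is pushed down and in; 1.0 = snapped shut, on its stop. Starts at 0. Pushed 45 mm from the hinge it resists more and more, peak about 7 N near 0.5; past 0.9 it snaps in by itself and stays. Over 30 N on it bends it.
- clip_right (a joint): Flap of the right over-centre clip: steel, 60 mm long, 45 wide, 4 thick, hinged at its upper edge on the lid's front. Value in rad: 0 = swung right out, grows as its free end is pushed down and in; 1.0 = snapped shut, on its stop. Starts at 0. Pushed 45 mm from the hinge it resists more and more, peak about 7 N near 0.5; past 0.9 it snaps in by itself and stays. Over 30 N on it bends it.
- clip_left_hinge (a point): Hinge axis (along the case's y) of the left clip, mid-width; with the lid shut at case x = -102, y = 75, z = 97 mm. At joint 0 the flap hangs 1.03 to 1.39 rad out from straight down, snapped shut 0.03 to 0.39 rad: a hidden screw setting, new each time and for each clip, so the depth of the snap must be felt: the force drops to nothing, the flap runs ahead of the finger.
- clip_right_hinge (a point): Hinge axis (along the case's y) of the right clip, mid-width; with the lid shut at case x = -102, y = -75, z = 97 mm. Same as the left clip, but with its own hidden screw setting: 0.03 to 0.39 rad out from straight down when snapped, 1.0 rad more at joint 0. Let go before 0.9 it springs back out to 0. Push along the flap's arc, from above, down and in.
- brick_center (a point): Centre of a loose hollow brick, 120 x 250 x 65 mm, lying on the bench. Leave it alone.
- tub_center (a point): Centre of a white open plastic tub, 100 mm high, 120 mm across the rim. Leave it alone.
- square_center (a point): Middle of the 200 mm blade of a metal try square lying flat on the bench, 16 mm high at the stock. Leave it alone.

How it is judged (in metres and radians):
On the way, in this order (a step that is already met when the one before it is completed fails the run):
1. the lid is fully shut while both clips are still open (value of joint lid below 0.03 rad and value of joint each of clip_left, clip_right below 0.85 rad), for 0.1 s.
2. one clip has snapped shut, the lid still shut (value of joint lid below 0.03 rad and value of joint any of clip_left, clip_right above 0.96 rad), for 0.1 s.
At the end, for the whole second after the job is handed in: The lid is shut (under 0.03 rad), both clips are snapped shut (joints above 0.96), and brick, tub and try square are within 30 mm of where they began (value of joint lid below 0.03 rad and value of joint each of clip_left, clip_right above 0.96 rad and distance of each of brick_center, tub_center, square_center from where it was at the start of the episode below 0.03 m); the robot touches nothing.
It fails at once if the left clip was forced (more than 30 N on it) (contact force between anything else and clip_left above 30 N).
It fails at once if the right clip was forced (more than 30 N on it) (contact force between anything else and clip_right above 30 N).
It fails at once if brick, tub or try square moved by more than 30 mm (not (distance of each of brick_center, tub_center, square_center from where it was at the start of the episode below 0.03 m)).
It also fails if it takes over 64 s, if anything falls off the work surface, if the arm or the gripper's body presses on something with over 40 N, if the wrist force passes 120 N, or if a joint passes its speed limit or range.

## Working session

There is one attempt and no reset: what is moved stays moved. The work goes in short steps, Python scripts to look and compute and a tool call to move; the robot and the scene stay as the last step left them, time stands still between calls to the robot, and variables do not carry over. Pictures are saved under pics/ and viewed, about 8 in all and at most 12, crops included, and the job is handed in when it is done.

Besides the shell and the picture viewer there is one more tool, called after ">>>" as name([rows], argument=value, ...), one row to a line, values as JSON. drive_tool: Moves the arm, as the interface text tells. Its arguments: {"type":"object","properties":{"steps":{"type":"array"}},"required":["steps"]}

```bash
mkdir -p pics; python3 - <<'E'
from rig import arm
import cv2
for n in("side","top"):
    cv2.imwrite(f"pics/{n}0.png",arm.capture(n)[:,:,::-1])
    c=arm.camera_info(n);print(n,c["camera_matrix"],c["R"],c["t"])
print(arm.read_state(),arm.tcp_to_tips)
E
```

```text
side [[486.60688222   0.         255.46875303]
 [  0.         486.60688222 179.22108582]
 [  0.           0.           1.        ]] [[ 0.97329498 -0.22947836 -0.00604739]
 [-0.13084595 -0.53293135 -0.83598057]
 [ 0.18861661  0.81444696 -0.54872572]] [-567.72066314  133.57405648 1581.15483717]
top [[492.51544305   0.         256.52216762]
 [  0.         492.51544305 196.39869292]
 [  0.           0.           1.        ]] [[-0.00102757 -0.99998158 -0.00598232]
 [-0.98601339  0.00201022 -0.16665402]
 [ 0.16666297  0.0057274  -0.98599729]] [  -2.84726535  564.19668502 1603.79967979]
{'time': 0.1, 'joint_positions': array([ 6.69481861e+01,  2.83105662e+01,  7.71222466e+01, -1.46221188e-04,
        7.46257121e+01, -5.46919150e+00]), 'dq': array([-0.11566987, -0.13849024, -0.08951138, -0.05655495, -0.05504366,
       -0.07010431]), 'joint_torque': array([ 7.01595418e-04, -8.83591461e+01, -3.84564006e+01,  2.05520575e-05,
        5.15807566e-03,  5.29701936e-05]), 'ee_pos': array([188.65892462, 595.54574127, 238.77597659]), 'ee_rot': array([-1.79994562e+02,  5.82718481e-02,  7.24174192e+01]), 'ft_force': array([ 0.06385263, -0.14942743,  0.3943671 ]), 'torque': array([-0.04126474,  0.0448864 ,  0.01460025]), 'finger_gap': 85.3005965320085} 8.0
```

View pics/side0.png

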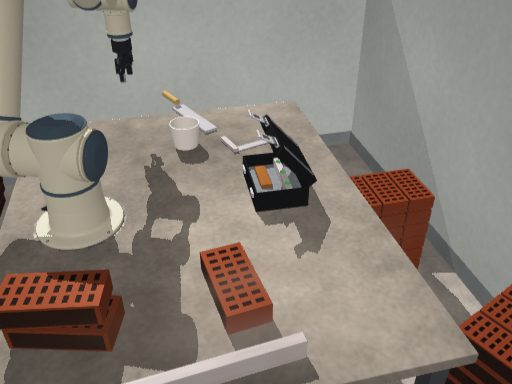

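View pics/top0.png

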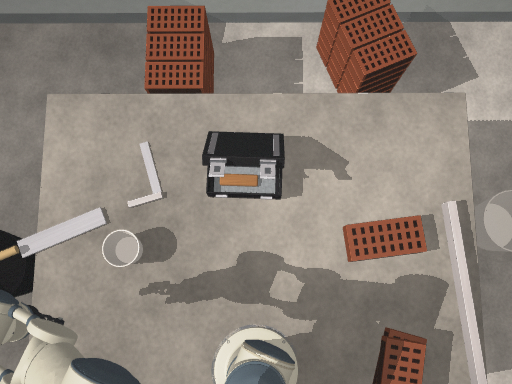

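View crops.

The side view shows the case around (275,180), with the lid open. The top view shows it at (245,165) with its front towards the robot. The tub, the square and the brick are well clear of it. I'll zoom in on the case for corner pixels.

```bash
python3 - <<'E'
import cv2,numpy as np
t=cv2.imread("pics/top0.png")[120:210,190:300]
s=cv2.imread("pics/side0.png")[100:220,225:325]
t=cv2.resize(t,None,fx=5,fy=5,interpolation=cv2.INTER_CUBIC)
s=cv2.resize(s,None,fx=5,fy=5,interpolation=cv2.INTER_CUBIC)
cv2.imwrite("pics/t1.png",t);cv2.imwrite("pics/s1.png",s)
E
```

```text
(no output)
```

View pics/t1.png

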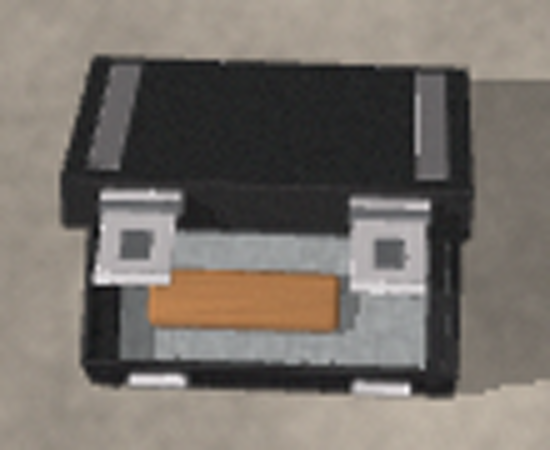

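View pics/s1.png

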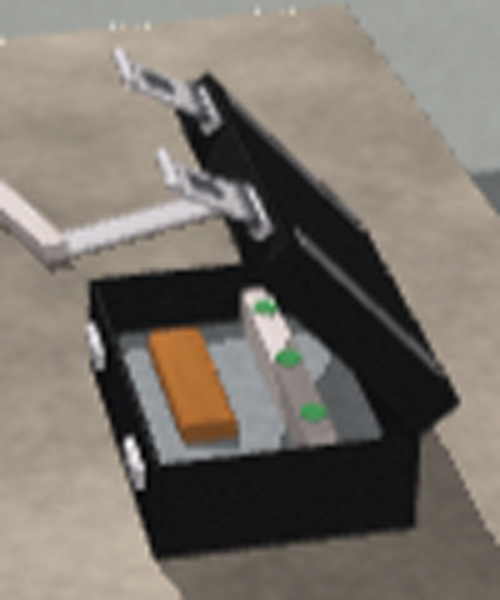

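The zoomed views show the tray's front-right bottom corner (side crop 155,558), keepers (96,347) and (135,463), and the lid's top-face corners (top crop 65,178 / 472,186 / 95,57 / 468,70). I'll fit x, y, yaw and lid angle to these labelled points.

```bash
cat > h.py <<'E'
from rig import arm
import numpy as np
from scipy.optimize import least_squares
from scipy.spatial.transform import Rotation as Ro
def proj(n,X):
    c=arm.camera_info(n);q=c["camera_matrix"]@(c["R"]@X+c["t"]);return q[:2]/q[2]
def world(p,X):
    c,s=np.cos(p[2]),np.sin(p[2]);return np.array([p[0]+c*X[0]-s*X[1],p[1]+s*X[0]+c*X[1],X[2]])
def lid(a,X):  # front edge lifts
    x,z=X[0]-90,X[2]-75;c,s=np.cos(a),np.sin(a)
    return np.array([90+c*x+s*z,X[1],75-s*x+c*z])
E
python3 - <<'E'
from h import *
T=lambda u,v:(190+u/5,120+v/5)
S=lambda u,v:(225+u/5,100+v/5)
L=[("side",S(155,558),(-90,-125,0),0),("side",S(90,283),(-90,125,75),0),("side",S(413,527),(90,-125,0),0),
("side",S(96,347),(-98,75,46),0),("side",S(135,463),(-98,-75,46),0),
("top",T(158,381),(-95,75,54),0),("top",T(383,388),(-95,-75,54),0),
("top",T(65,178),(-90,125,110),1),("top",T(472,186),(-90,-125,110),1),("top",T(95,57),(90,125,110),1),("top",T(468,70),(90,-125,110),1),
("side",S(207,72),(-90,125,110),1)]
def f(p):
    return np.concatenate([proj(n,world(p,lid(p[3],X) if l else np.array(X,float)))-uv for n,uv,X,l in L])
r=least_squares(f,[560,30,0,.7],loss="soft_l1",x_scale=[10,10,.1,.1]);print(r.x,r.cost);print(f(r.x).reshape(-1,2).round(1))
np.save("p.npy",r.x)
p=r.x
for n,X in(("lidtop",(-65,0,110)),("cl",(-102,75,97)),("cr",(-102,-75,97))):
    X=np.array(X,float);print(n,"now",world(p,lid(p[3],X)).round(),"shut",world(p,X).round())
E
```

```text
[ 6.57701392e+02  3.26812507e+01 -3.28097143e-02  8.47676839e-01] 6.679594909583652
[[-0.1 -0. ]
 [-0.8 -1.9]
 [ 0.5 -0.4]
 [-1.6 -0.6]
 [-1.5 -0.5]
 [ 0.6 -0.4]
 [ 0.5 -0.4]
 [-0.4 -0.4]
 [ 1.1  0.5]
 [-0.  -0.9]
 [ 0.6 -1.3]
 [-0.7 -1.2]]
lidtop now [671.  32. 214.] shut [593.  35. 110.]
cl now [640. 108. 234.] shut [558. 111.  97.]
cr now [635. -42. 234.] shut [553. -39.  97.]
```

```bash
cat >> h.py <<'E'
def rows(targets):  # (tip world pos, world R) -> tool-frame shift m, rotvec rad
    s=arm.read_state();R0=Ro.from_euler("xyz",s["ee_rot"],degrees=True)
    for P,R in targets:
        tcp=np.array(P)-8*R.as_matrix()[:,2]
        print((R0.inv().apply(tcp-s["ee_pos"])/1000).round(4).tolist(),(R0.inv()*R).as_rotvec().round(3).tolist(),"tip",np.round(P,0))
def tool(tilt,yaw): # tilt: tip leaning to case +x
    return Ro.from_euler("z",yaw)*Ro.from_euler("y",-tilt,degrees=True)*Ro.from_euler("x",180,degrees=True)
E
python3 - <<'E'
from h import *
p=np.load("p.npy")
R=tool(0,p[2])
s=arm.read_state()
rows([(s["ee_pos"]+[0,0,92],Ro.from_euler("xyz",s["ee_rot"],degrees=True)),((715,32,320),R)]+[(world(p,lid(a,np.array([-65.,0,110]))),R) for a in (1.05,.85,0)])
E
```

```text
[-0.0001, -0.0, -0.1] [0.0, 0.0, 0.0] tip [189. 596. 331.]
[-0.3783, 0.672, -0.0889] [0.001, 0.001, 1.297] tip [715  32 320]
[-0.3832, 0.6588, 0.0042] [0.001, 0.001, 1.297] tip [701.  31. 227.]
[-0.3911, 0.6306, 0.0166] [0.001, 0.001, 1.297] tip [672.  32. 215.]
[-0.4123, 0.5546, 0.1211] [0.001, 0.001, 1.297] tip [593.  35. 110.]
```

>>> drive_tool([
  [[0, 0, -0.05], [0, 0, 0], 1],
  [[0, 0, -0.1], [0, 0, 0], 1],
  [[-0.03, 0.05, -0.1], [0, 0, 0.1], 1],
  [[-0.055, 0.1, -0.1], [0, 0, 0.2], 1],
  [[-0.08, 0.14, -0.1], [0, 0, 0.3], 1],
  [[-0.105, 0.185, -0.1], [0, 0, 0.4], 1],
  [[-0.13, 0.23, -0.1], [0, 0, 0.5], 1],
  [[-0.155, 0.275, -0.1], [0, 0, 0.6], 1],
  [[-0.18, 0.32, -0.1], [0, 0, 0.7], 1],
  [[-0.205, 0.365, -0.1], [0, 0, 0.8], 1],
  [[-0.23, 0.41, -0.1], [0, 0, 0.9], 1],
  [[-0.255, 0.455, -0.1], [0, 0, 1.0], 1],
  [[-0.28, 0.5, -0.1], [0, 0, 1.1], 1],
  [[-0.305, 0.545, -0.1], [0, 0, 1.2], 1],
  [[-0.33, 0.59, -0.1], [0, 0, 1.297], 1],
  [[-0.355, 0.63, -0.095], [0, 0, 1.297], 1],
  [[-0.378, 0.672, -0.09], [0, 0, 1.297], 1],
  [[-0.378, 0.672, -0.09], [0, 0, 1.297], 1],
  [[-0.378, 0.672, -0.09], [0, 0, 1.297], 1],
])

```text
time: 2.0
ee_pos: [716.4, 29.4, 327.2]
ee_rot: [179.9, 0.1, -2.1]
ft_force: [-0.9, 0.0, -0.9]
finger_gap: -0.3
```

```bash
python3 - <<'E'
from h import *
p=np.load("p.npy")
R=tool(0,p[2])
rows([(world(p,lid(a,np.array([-65.,0,110]))),R) for a in (1.1,.95,.85,.75,.65,.55,.45,.35,.25,.15,.08,.04,0)])
E
```

```text
[-0.0077, -0.0015, 0.0902] [0.001, 0.002, -0.003] tip [709.  31. 229.]
[-0.0303, -0.0014, 0.0978] [0.001, 0.002, -0.003] tip [686.  32. 221.]
[-0.0446, -0.0014, 0.1047] [0.001, 0.002, -0.003] tip [672.  32. 215.]
[-0.0581, -0.0014, 0.113] [0.001, 0.002, -0.003] tip [658.  33. 206.]
[-0.0707, -0.0013, 0.1226] [0.001, 0.002, -0.003] tip [645.  33. 197.]
[-0.0823, -0.0013, 0.1335] [0.001, 0.002, -0.003] tip [634.  33. 186.]
[-0.0928, -0.0013, 0.1454] [0.001, 0.002, -0.003] tip [623.  34. 174.]
[-0.102, -0.0013, 0.1584] [0.001, 0.002, -0.003] tip [614.  34. 161.]
[-0.1099, -0.0013, 0.1721] [0.001, 0.002, -0.003] tip [606.  34. 147.]
[-0.1164, -0.0013, 0.1867] [0.001, 0.002, -0.003] tip [600.  35. 133.]
[-0.1201, -0.0013, 0.1972] [0.001, 0.002, -0.003] tip [596.  35. 122.]
[-0.1218, -0.0013, 0.2033] [0.001, 0.002, -0.003] tip [594.  35. 116.]
[-0.1233, -0.0013, 0.2094] [0.001, 0.002, -0.003] tip [593.  35. 110.]
```

>>> drive_tool([
  [[0, 0, 0.045], [0, 0, 0], 1],
  [[-0.008, 0, 0.085], [0, 0, 0], 1],
  [[-0.02, 0, 0.094], [0, 0, 0], 1],
  [[-0.03, 0, 0.098], [0, 0, 0], 1],
  [[-0.045, 0, 0.105], [0, 0, 0], 1],
  [[-0.058, 0, 0.113], [0, 0, 0], 1],
  [[-0.071, 0, 0.123], [0, 0, 0], 1],
  [[-0.082, 0, 0.134], [0, 0, 0], 1],
  [[-0.093, 0, 0.145], [0, 0, 0], 1],
  [[-0.102, 0, 0.158], [0, 0, 0], 1],
  [[-0.11, 0, 0.172], [0, 0, 0], 1],
  [[-0.116, 0, 0.187], [0, 0, 0], 1],
  [[-0.12, 0, 0.197], [0, 0, 0], 1],
  [[-0.122, 0, 0.203], [0, 0, 0], 1],
  [[-0.122, 0, 0.203], [0, 0, 0], 1],
])

```text
time: 3.5
ee_pos: [593.4, 33.7, 123.9]
ee_rot: [179.9, 0.2, -2.1]
ft_force: [-0.1, 0.5, 0.0]
finger_gap: -0.4
```

>>> drive_tool([
  [[0, 0, 0.002], [0, 0, 0], 1],
  [[0, 0, 0.004], [0, 0, 0], 1],
  [[0, 0, 0.006], [0, 0, 0], 1],
  [[0, 0, 0.007], [0, 0, 0], 1],
  [[0, 0, 0.007], [0, 0, 0], 1],
])

```text
time: 4.0
ee_pos: [593.5, 33.7, 117.9]
ee_rot: [179.9, 0.2, -2.1]
ft_force: [-7.0, -0.1, 18.6]
finger_gap: 0.0
```

The lid is on its stop: the tip is at z≈110 with 18.6 N. Next I'll compute the left clip's approach and arc.

```bash
cat >> h.py <<'E'
def arc(side,th,r=45,off=2):
    p=np.load("p.npy")
    return world(p,np.array([-102-r*np.sin(th)-off*np.cos(th),75*side,97-r*np.cos(th)+off*np.sin(th)]))
E
python3 - <<'E'
from h import *
p=np.load("p.npy");R=tool(45,p[2]);s=arm.read_state()
P=arc(1,1.7)
rows([(s["ee_pos"]+[0,0,72],tool(0,p[2])),(P+[-40,0,80],R),(P,R)])
E
```

```text
[-0.0002, 0.0001, -0.08] [0.001, 0.003, -0.003] tip [593.  34. 190.]
[-0.1282, -0.0743, -0.0723] [0.003, 0.788, -0.002] tip [474. 112. 185.]
[-0.088, -0.0758, 0.0076] [0.003, 0.788, -0.002] tip [514. 112. 105.]
```

>>> drive_tool([
  [[0, 0, -0.04], [0, 0, 0], 1],
  [[0, 0, -0.08], [0, 0, 0], 1],
  [[-0.04, -0.025, -0.08], [0, 0.13, 0], 1],
  [[-0.075, -0.05, -0.08], [0, 0.26, 0], 1],
  [[-0.11, -0.074, -0.075], [0, 0.39, 0], 1],
  [[-0.128, -0.074, -0.072], [0, 0.52, 0], 1],
  [[-0.128, -0.074, -0.072], [0, 0.65, 0], 1],
  [[-0.128, -0.074, -0.072], [0, 0.788, 0], 1],
  [[-0.128, -0.074, -0.072], [0, 0.788, 0], 1],
])

```text
time: 4.9
ee_pos: [478.1, 98.8, 203.4]
ee_rot: [176.8, -34.9, -2.4]
ft_force: [0.5, -0.3, 0.0]
finger_gap: 0.3
```

```bash
python3 - <<'E'
from h import *
import cv2
p=np.load("p.npy");R=tool(45,p[2])
t=cv2.resize(arm.capture("top")[:,:,::-1][120:240,190:300],None,fx=4,fy=4,interpolation=cv2.INTER_CUBIC)
s=cv2.resize(arm.capture("side")[:,:,::-1][100:220,205:325],None,fx=4,fy=4,interpolation=cv2.INTER_CUBIC)
cv2.imwrite("pics/c2.png",np.hstack([t,cv2.resize(s,(480,480))])[:,:800])
for sd in(1,-1):print([(proj(n,arc(sd,0,0))-o)*4 for n,o in(("top",[190,120]),("side",[205,100]))])
st=arm.read_state();print(st["ee_pos"],st["ee_rot"],st["ft_force"])
rows([(arc(1,th),R) for th in np.arange(1.7,0,-.1)])
E
```

```text
[array([124.56170619, 305.36896152]), array([142.65884218, 227.11481681])]
[array([309.03112876, 310.97220196]), array([174.12646211, 318.17641659])]
[477.67168317  98.81451728 203.59940595] [176.77958002 -34.83413832  -2.30590314] [ 0.76466367  0.29017646 -0.88497797]
[-0.0286, -0.0203, 0.0926] [0.061, 0.178, -0.001] tip [514. 112. 105.]
[-0.0316, -0.0204, 0.0959] [0.061, 0.178, -0.001] tip [513. 112. 100.]
[-0.0343, -0.0207, 0.0996] [0.061, 0.178, -0.001] tip [513. 112.  96.]
[-0.0366, -0.0209, 0.1034] [0.061, 0.178, -0.001] tip [514. 112.  91.]
[-0.0384, -0.0211, 0.1075] [0.061, 0.178, -0.001] tip [514. 112.  87.]
[-0.0399, -0.0214, 0.1118] [0.061, 0.178, -0.001] tip [516. 112.  83.]
[-0.0409, -0.0216, 0.1161] [0.061, 0.178, -0.001] tip [517. 112.  78.]
[-0.0415, -0.0219, 0.1206] [0.061, 0.178, -0.001] tip [519. 112.  74.]
[-0.0417, -0.0222, 0.1251] [0.061, 0.178, -0.001] tip [522. 112.  71.]
[-0.0414, -0.0224, 0.1296] [0.061, 0.178, -0.001] tip [525. 112.  67.]
[-0.0406, -0.0227, 0.134] [0.061, 0.178, -0.001] tip [528. 112.  64.]
[-0.0394, -0.023, 0.1383] [0.061, 0.178, -0.001] tip [531. 112.  61.]
[-0.0378, -0.0232, 0.1425] [0.061, 0.178, -0.001] tip [535. 112.  58.]
[-0.0358, -0.0235, 0.1465] [0.061, 0.178, -0.001] tip [539. 112.  56.]
[-0.0333, -0.0237, 0.1503] [0.061, 0.178, -0.001] tip [543. 111.  55.]
[-0.0306, -0.024, 0.1539] [0.061, 0.178, -0.001] tip [547. 111.  53.]
[-0.0274, -0.0242, 0.1571] [0.061, 0.178, -0.001] tip [552. 111.  52.]
```

View pics/c2.png

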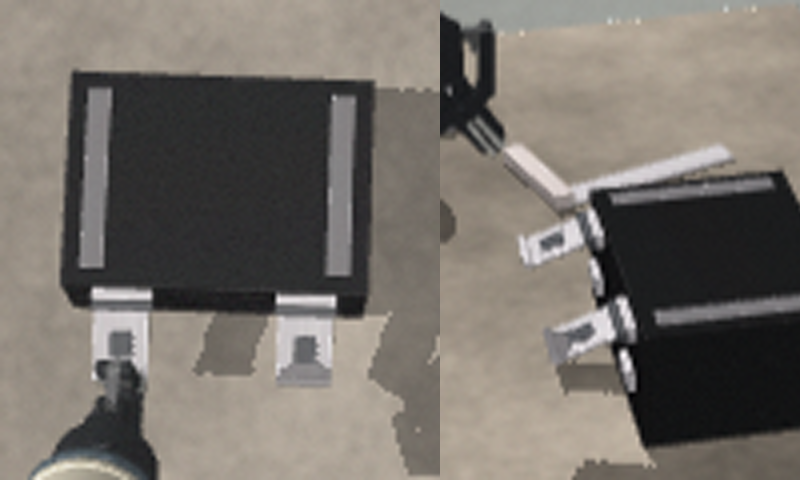

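The lid is shut flat and both clips still stick out. The hinges appear within a few mm of their predicted pixels: top crop (122,300) and (306,305). I'll approach the left flap now.

>>> drive_tool([
  [[-0.005, -0.01, 0.02], [0.06, 0.1, 0], 1],
  [[-0.012, -0.018, 0.04], [0.06, 0.178, 0], 1],
  [[-0.02, -0.02, 0.065], [0.06, 0.178, 0], 1],
  [[-0.0286, -0.0203, 0.0926], [0.061, 0.178, 0], 1],
  [[-0.0343, -0.0207, 0.0996], [0.061, 0.178, 0], 1],
  [[-0.0366, -0.0209, 0.1034], [0.061, 0.178, 0], 1],
  [[-0.0366, -0.0209, 0.1034], [0.061, 0.178, 0], 1],
])

```text
time: 5.7
ee_pos: [538.5, 110.8, 218.5]
ee_rot: [-179.6, -40.6, -1.9]
ft_force: [-0.1, -1.2, 0.0]
finger_gap: -0.1
```

```bash
python3 - <<'E'
from h import *
p=np.load("p.npy");R=tool(45,p[2])
rows([(arc(1,th),R) for th in np.arange(1.4,0,-.1)])
E
```

```text
[-0.1023, -0.0003, 0.0724] [-0.008, 0.077, -0.0] tip [514. 112.  91.]
[-0.1046, -0.0003, 0.0763] [-0.008, 0.077, -0.0] tip [514. 112.  87.]
[-0.1065, -0.0002, 0.0804] [-0.008, 0.077, -0.0] tip [516. 112.  83.]
[-0.108, -0.0002, 0.0846] [-0.008, 0.077, -0.0] tip [517. 112.  78.]
[-0.109, -0.0002, 0.089] [-0.008, 0.077, -0.0] tip [519. 112.  74.]
[-0.1096, -0.0001, 0.0935] [-0.008, 0.077, -0.0] tip [522. 112.  71.]
[-0.1097, -0.0001, 0.098] [-0.008, 0.077, -0.0] tip [525. 112.  67.]
[-0.1094, -0.0001, 0.1024] [-0.008, 0.077, -0.0] tip [528. 112.  64.]
[-0.1087, -0.0, 0.1069] [-0.008, 0.077, -0.0] tip [531. 112.  61.]
[-0.1075, 0.0, 0.1112] [-0.008, 0.077, -0.0] tip [535. 112.  58.]
[-0.1059, 0.0, 0.1154] [-0.008, 0.077, -0.0] tip [539. 112.  56.]
[-0.1038, 0.0001, 0.1194] [-0.008, 0.077, -0.0] tip [543. 111.  55.]
[-0.1014, 0.0001, 0.1232] [-0.008, 0.077, -0.0] tip [547. 111.  53.]
[-0.0986, 0.0001, 0.1268] [-0.008, 0.077, -0.0] tip [552. 111.  52.]
```

```bash
python3 - <<'E'
from h import *
s=arm.read_state();print(s["joint_positions"].round(1),s["dq"].round(1),s["ee_pos"],s["ee_rot"]); print([a for a in dir(arm) if a[0]!="_"])
E
```

```text
[  9.6  16.2 121.2 -70.    7.4  78.6] [-1.   2.5 -2.1 -0.3 -0.9 -0.2] [538.46748254 110.79402013 218.51819929] [-179.56672937  -40.58827791   -1.87903145]
['IKError', 'camera_info', 'capture', 'close_job', 'read_state', 'tcp_to_tips']
```

```bash
cat >> h.py <<'E'
def carc(side,th,tilt=20,h=12,**k):
    R=tool(tilt,np.load("p.npy")[2]);return arc(side,th,**k)-h*R.as_matrix()[:,0],R
E
python3 - <<'E'
from h import *
P,R=carc(1,1.7)
rows([(P+[0,0,90],R),(P,R)])
E
```

```text
[-0.0426, -0.0009, -0.0097] [-0.007, -0.359, 0.001] tip [503. 113. 191.]
[-0.1011, -0.0004, 0.0586] [-0.007, -0.359, 0.001] tip [503. 113. 101.]
```

>>> drive_tool([
  [[-0.01, 0, -0.002], [0, -0.1, 0], 1],
  [[-0.02, 0, -0.004], [0, -0.2, 0], 1],
  [[-0.03, 0, -0.007], [0, -0.3, 0], 1],
  [[-0.043, -0.001, -0.01], [-0.007, -0.359, 0], 1],
  [[-0.043, -0.001, -0.01], [-0.007, -0.359, 0], 1],
  [[-0.043, -0.001, -0.01], [-0.007, -0.359, 0], 1],
])

```text
time: 6.3
ee_pos: [499.1, 114.3, 198.2]
ee_rot: [-179.8, -19.8, -1.7]
ft_force: [1.3, -0.8, -0.3]
finger_gap: 0.2
```

```bash
python3 - <<'E'
from h import *
s=arm.read_state();print(s["joint_positions"].round(1))
P,R=carc(1,1.7)
rows([(P+[0,0,20],R)]+[carc(1,t) for t in np.arange(1.7,0,-.1)])
E
```

```text
[  8.3  15.9 110.8  -5.7  33.9  14.1]
[-0.0229, 0.0016, 0.0662] [-0.004, 0.004, 0.003] tip [503. 113. 121.]
[-0.0297, 0.0017, 0.085] [-0.004, 0.004, 0.003] tip [503. 113. 101.]
[-0.0317, 0.0017, 0.089] [-0.004, 0.004, 0.003] tip [502. 113.  96.]
[-0.0333, 0.0017, 0.0932] [-0.004, 0.004, 0.003] tip [502. 113.  92.]
[-0.0345, 0.0017, 0.0975] [-0.004, 0.004, 0.003] tip [502. 113.  87.]
[-0.0353, 0.0017, 0.102] [-0.004, 0.004, 0.003] tip [503. 113.  83.]
[-0.0356, 0.0017, 0.1065] [-0.004, 0.004, 0.003] tip [504. 113.  78.]
[-0.0355, 0.0018, 0.111] [-0.004, 0.004, 0.003] tip [506. 113.  74.]
[-0.0349, 0.0018, 0.1154] [-0.004, 0.004, 0.003] tip [508. 113.  70.]
[-0.0338, 0.0018, 0.1198] [-0.004, 0.004, 0.003] tip [510. 113.  66.]
[-0.0324, 0.0018, 0.1241] [-0.004, 0.004, 0.003] tip [513. 112.  63.]
[-0.0305, 0.0018, 0.1282] [-0.004, 0.004, 0.003] tip [516. 112.  60.]
[-0.0282, 0.0019, 0.132] [-0.004, 0.004, 0.003] tip [520. 112.  57.]
[-0.0255, 0.0019, 0.1357] [-0.004, 0.004, 0.003] tip [524. 112.  54.]
[-0.0225, 0.0019, 0.139] [-0.004, 0.004, 0.003] tip [528. 112.  52.]
[-0.0192, 0.0019, 0.1421] [-0.004, 0.004, 0.003] tip [532. 112.  50.]
[-0.0156, 0.0019, 0.1447] [-0.004, 0.004, 0.003] tip [536. 112.  49.]
[-0.0117, 0.002, 0.1471] [-0.004, 0.004, 0.003] tip [540. 112.  48.]
```

>>> drive_tool([
  [[-0.012, 0.001, 0.035], [0, 0, 0], 1],
  [[-0.023, 0.0015, 0.066], [0, 0, 0], 1],
  [[-0.0297, 0.0017, 0.085], [0, 0, 0], 1],
  [[-0.0317, 0.0017, 0.089], [0, 0, 0], 1],
  [[-0.0333, 0.0017, 0.0932], [0, 0, 0], 1],
  [[-0.0345, 0.0017, 0.0975], [0, 0, 0], 1],
  [[-0.0345, 0.0017, 0.0975], [0, 0, 0], 1],
])

```text
time: 7.0
ee_pos: [499.9, 113.0, 95.2]
ee_rot: [-179.8, -19.8, -1.7]
ft_force: [-0.7, -0.0, 0.8]
finger_gap: 0.0
```

```bash
python3 - <<'E'
from h import *
s=arm.read_state();print(s["joint_positions"].round(1),s["ft_force"])
rows([carc(1,t) for t in np.arange(1.4,0,-.1)])
E
```

```text
[  8.1  27.6 117.3 -11.5  15.8  20.2] [-0.67563613 -0.01721541  0.82134236]
[-0.0005, 0.0001, 0.0003] [-0.004, 0.003, 0.003] tip [502. 113.  87.]
[-0.0013, 0.0001, 0.0047] [-0.004, 0.003, 0.003] tip [503. 113.  83.]
[-0.0016, 0.0001, 0.0092] [-0.004, 0.003, 0.003] tip [504. 113.  78.]
[-0.0014, 0.0001, 0.0137] [-0.004, 0.003, 0.003] tip [506. 113.  74.]
[-0.0009, 0.0001, 0.0182] [-0.004, 0.003, 0.003] tip [508. 113.  70.]
[0.0002, 0.0002, 0.0226] [-0.004, 0.003, 0.003] tip [510. 113.  66.]
[0.0016, 0.0002, 0.0268] [-0.004, 0.003, 0.003] tip [513. 112.  63.]
[0.0035, 0.0002, 0.0309] [-0.004, 0.003, 0.003] tip [516. 112.  60.]
[0.0058, 0.0002, 0.0348] [-0.004, 0.003, 0.003] tip [520. 112.  57.]
[0.0084, 0.0003, 0.0385] [-0.004, 0.003, 0.003] tip [524. 112.  54.]
[0.0114, 0.0003, 0.0418] [-0.004, 0.003, 0.003] tip [528. 112.  52.]
[0.0148, 0.0003, 0.0448] [-0.004, 0.003, 0.003] tip [532. 112.  50.]
[0.0184, 0.0003, 0.0475] [-0.004, 0.003, 0.003] tip [536. 112.  49.]
[0.0222, 0.0003, 0.0498] [-0.004, 0.003, 0.003] tip [540. 112.  48.]
```

```bash
python3 - <<'E'
from h import *
rows([carc(1,t,tilt=8) for t in [1.6,1.5]+list(np.arange(1.4,0,-.1))])
E
```

```text
[0.0042, 0.0, -0.0106] [-0.004, -0.206, 0.003] tip [501. 113.  99.]
[0.0026, 0.0, -0.0064] [-0.004, -0.206, 0.003] tip [501. 113.  94.]
[0.0014, 0.0001, -0.002] [-0.004, -0.206, 0.003] tip [502. 113.  90.]
[0.0006, 0.0001, 0.0024] [-0.004, -0.206, 0.003] tip [502. 113.  85.]
[0.0003, 0.0001, 0.0069] [-0.004, -0.206, 0.003] tip [504. 113.  81.]
[0.0005, 0.0001, 0.0114] [-0.004, -0.206, 0.003] tip [505. 113.  77.]
[0.0011, 0.0001, 0.0159] [-0.004, -0.206, 0.003] tip [507. 113.  73.]
[0.0021, 0.0002, 0.0203] [-0.004, -0.206, 0.003] tip [510. 113.  69.]
[0.0035, 0.0002, 0.0245] [-0.004, -0.206, 0.003] tip [513. 112.  65.]
[0.0054, 0.0002, 0.0286] [-0.004, -0.206, 0.003] tip [516. 112.  62.]
[0.0077, 0.0002, 0.0325] [-0.004, -0.206, 0.003] tip [519. 112.  59.]
[0.0104, 0.0002, 0.0361] [-0.004, -0.206, 0.003] tip [523. 112.  57.]
[0.0134, 0.0003, 0.0395] [-0.004, -0.206, 0.003] tip [527. 112.  55.]
[0.0167, 0.0003, 0.0425] [-0.004, -0.206, 0.003] tip [531. 112.  53.]
[0.0203, 0.0003, 0.0452] [-0.004, -0.206, 0.003] tip [535. 112.  52.]
[0.0242, 0.0003, 0.0475] [-0.004, -0.206, 0.003] tip [540. 112.  51.]
```

>>> drive_tool([
  [[0.004, 0, -0.01], [0, -0.1, 0], 1],
  [[0.004, 0, -0.01], [0, -0.206, 0], 1],
  [[0.0026, 0, -0.0064], [0, -0.206, 0], 1],
  [[0.0014, 0, -0.002], [0, -0.206, 0], 1],
  [[0.0006, 0, 0.0024], [0, -0.206, 0], 1],
  [[0.0003, 0, 0.0069], [0, -0.206, 0], 1],
  [[0.0003, 0, 0.0069], [0, -0.206, 0], 1],
])

```text
time: 7.7
ee_pos: [501.8, 112.9, 87.9]
ee_rot: [-179.9, -8.0, -1.6]
ft_force: [0.0, 0.2, 0.0]
finger_gap: -0.3
```

```bash
python3 - <<'E'
from h import *
s=arm.read_state();print(s["joint_positions"].round(1),s["ft_force"])
rows([carc(1,t,tilt=8) for t in list(np.arange(1.2,0,-.1))])
E
```

```text
[  6.7  29.6 108.1  -1.8  34.5   9.7] [0.04981375 0.21539978 0.04168398]
[0.0009, 0.0001, -0.0008] [-0.003, 0.001, 0.004] tip [504. 113.  81.]
[0.002, 0.0001, 0.0036] [-0.003, 0.001, 0.004] tip [505. 113.  77.]
[0.0035, 0.0001, 0.0078] [-0.003, 0.001, 0.004] tip [507. 113.  73.]
[0.0054, 0.0001, 0.0119] [-0.003, 0.001, 0.004] tip [510. 113.  69.]
[0.0077, 0.0001, 0.0158] [-0.003, 0.001, 0.004] tip [513. 112.  65.]
[0.0104, 0.0002, 0.0194] [-0.003, 0.001, 0.004] tip [516. 112.  62.]
[0.0134, 0.0002, 0.0227] [-0.003, 0.001, 0.004] tip [519. 112.  59.]
[0.0168, 0.0002, 0.0257] [-0.003, 0.001, 0.004] tip [523. 112.  57.]
[0.0204, 0.0002, 0.0284] [-0.003, 0.001, 0.004] tip [527. 112.  55.]
[0.0243, 0.0002, 0.0307] [-0.003, 0.001, 0.004] tip [531. 112.  53.]
[0.0284, 0.0003, 0.0326] [-0.003, 0.001, 0.004] tip [535. 112.  52.]
[0.0326, 0.0003, 0.0341] [-0.003, 0.001, 0.004] tip [540. 112.  51.]
```

>>> drive_tool([
  [[0.002, 0, 0.0036], [0, 0, 0], 1],
  [[0.0035, 0, 0.0078], [0, 0, 0], 1],
  [[0.0054, 0, 0.0119], [0, 0, 0], 1],
  [[0.0054, 0, 0.0119], [0, 0, 0], 1],
])

```text
time: 8.1
ee_pos: [508.4, 112.6, 76.2]
ee_rot: [-179.9, -7.9, -1.6]
ft_force: [-3.7, 0.1, 0.9]
finger_gap: 0.2
```

```bash
python3 - <<'E'
from h import *
import cv2
s=cv2.resize(arm.capture("side")[:,:,::-1][120:190,220:320],None,fx=8,fy=8,interpolation=cv2.INTER_CUBIC)
cv2.imwrite("pics/d1.png",s)
st=arm.read_state();R=Ro.from_euler("xyz",st["ee_rot"],degrees=True).as_matrix()
tip=st["ee_pos"]+8*R[:,2]
for q in(tip,arc(1,0,0),arc(-1,0,0)):print((proj("side",q)-[220,120])*8)
print(st["ft_force"],st["torque"])
E
```

```text
[ 63.24516919 360.43172902]
[165.31768437 294.22963362]
[228.25292421 476.35283319]
[-3.74936097 -0.66346915  1.81514555] [0.04418357 0.65405476 0.02034869]
```

View pics/d1.png

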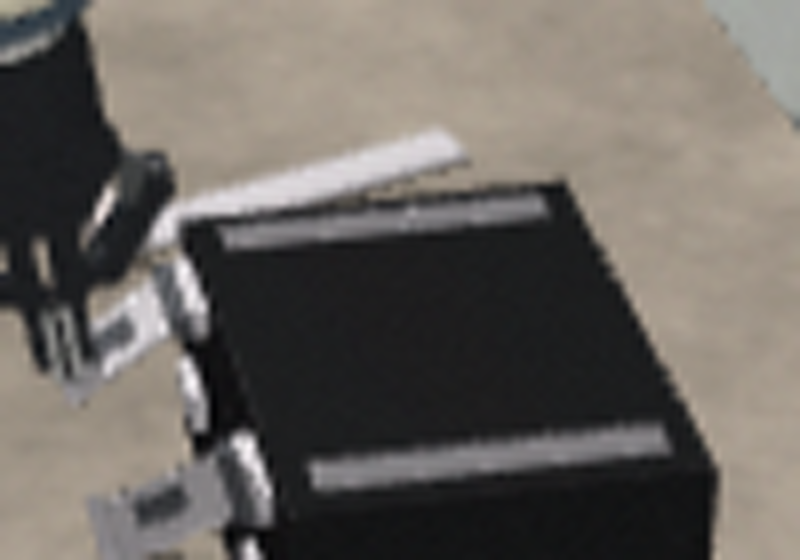

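The finger is on the left flap near its free end, and the flap has started down: it is steeper than the right one. The hinge appears about 4–5 mm farther in x than my fit (pixel 180 against 165), so I'll correct for that and continue.

```bash
python3 - <<'E'
from h import *
p=np.load("p.npy");p[0]+=4;np.save("p.npy",p)
rows([carc(1,t,tilt=8,h=10) for t in list(np.arange(1.,0,-.1))])
E
```

```text
[0.0044, -0.0001, -0.0039] [-0.003, 0.002, 0.004] tip [513. 113.  73.]
[0.0063, -0.0001, 0.0002] [-0.003, 0.002, 0.004] tip [516. 113.  69.]
[0.0087, -0.0, 0.0041] [-0.003, 0.002, 0.004] tip [519. 112.  66.]
[0.0113, -0.0, 0.0077] [-0.003, 0.002, 0.004] tip [522. 112.  62.]
[0.0144, -0.0, 0.011] [-0.003, 0.002, 0.004] tip [525. 112.  60.]
[0.0177, 0.0, 0.014] [-0.003, 0.002, 0.004] tip [529. 112.  57.]
[0.0214, 0.0, 0.0167] [-0.003, 0.002, 0.004] tip [533. 112.  55.]
[0.0252, 0.0001, 0.019] [-0.003, 0.002, 0.004] tip [537. 112.  53.]
[0.0293, 0.0001, 0.0208] [-0.003, 0.002, 0.004] tip [541. 112.  52.]
[0.0336, 0.0001, 0.0223] [-0.003, 0.002, 0.004] tip [546. 112.  51.]
```

>>> drive_tool([
  [[0.003, 0, 0.001], [0, 0, 0], 1],
  [[0.006, 0, 0.002], [0, 0, 0], 1],
  [[0.0085, 0, 0.004], [0, 0, 0], 1],
  [[0.0085, 0, 0.004], [0, 0, 0], 1],
])

```text
time: 8.55
ee_pos: [516.8, 112.3, 73.4]
ee_rot: [-179.9, -7.8, -1.6]
ft_force: [-6.0, 0.1, 1.6]
finger_gap: 0.1
```

>>> drive_tool([
  [[0.003, 0, 0.002], [0, 0, 0], 1],
  [[0.006, 0, 0.005], [0, 0, 0], 1],
  [[0.006, 0, 0.005], [0, 0, 0], 1],
])

```text
time: 8.85
ee_pos: [522.4, 112.0, 68.7]
ee_rot: [-179.9, -7.7, -1.7]
ft_force: [-6.5, 0.8, 0.8]
finger_gap: -0.0
```

>>> drive_tool([
  [[0.002, 0, 0.0015], [0, 0, 0], 1],
  [[0.004, 0, 0.003], [0, 0, 0], 1],
  [[0.004, 0, 0.003], [0, 0, 0], 1],
])

```text
time: 9.15
ee_pos: [526.0, 111.9, 66.0]
ee_rot: [-179.9, -7.6, -1.7]
ft_force: [-6.1, 0.6, 0.6]
finger_gap: -0.3
```

>>> drive_tool([
  [[0.002, 0, 0.0015], [0, 0, 0], 1],
  [[0.004, 0, 0.003], [0, 0, 0], 1],
  [[0.004, 0, 0.003], [0, 0, 0], 1],
])

```text
time: 9.45
ee_pos: [530.4, 111.8, 63.4]
ee_rot: [-179.9, -7.6, -1.6]
ft_force: [-2.5, -0.2, -0.3]
finger_gap: 0.2
```

>>> drive_tool([
  [[0.0015, 0, 0.0008], [0, 0, 0], 1],
  [[0.003, 0, 0.0015], [0, 0, 0], 1],
  [[0.003, 0, 0.0015], [0, 0, 0], 1],
])

```text
time: 9.75
ee_pos: [534.5, 111.7, 62.5]
ee_rot: [-179.9, -7.6, -1.7]
ft_force: [0.1, -0.1, 0.3]
finger_gap: 0.1
```

>>> drive_tool([
  [[0.001, 0, 0.0005], [0, 0, 0], 1],
  [[0.002, 0, 0.001], [0, 0, 0], 1],
  [[0.002, 0, 0.001], [0, 0, 0], 1],
])

```text
time: 10.05
ee_pos: [536.0, 111.7, 62.0]
ee_rot: [-179.9, -7.6, -1.6]
ft_force: [-9.2, 0.3, 12.2]
finger_gap: -0.1
```

The force rose to 6.5 N, fell to zero, then met the stop, so the left clip has snapped. I'll back off.

>>> drive_tool([
  [[-0.01, 0, -0.002], [0, 0, 0], 1],
  [[-0.035, 0, -0.005], [0, 0, 0], 1],
  [[-0.045, 0, -0.04], [0, 0, 0], 1],
  [[-0.045, 0, -0.08], [0, 0, 0], 1],
  [[-0.045, 0.04, -0.08], [0, 0, 0], 1],
  [[-0.045, 0.08, -0.08], [0, 0, 0], 1],
  [[-0.045, 0.12, -0.08], [0, 0, 0], 1],
  [[-0.045, 0.15, -0.08], [0, 0, 0], 1],
  [[-0.045, 0.15, -0.08], [0, 0, 0], 1],
])

```text
time: 10.95
ee_pos: [476.7, -39.8, 135.3]
ee_rot: [-179.9, -7.7, -1.8]
ft_force: [0.4, 1.4, 0.9]
finger_gap: -0.2
```

```bash
python3 - <<'E'
from h import *
import cv2
a=arm.capture("side")[:,:,::-1][120:190,220:320];b=arm.capture("top")[:,:,::-1][150:220,190:290]
cv2.imwrite("pics/e1.png",np.vstack([cv2.resize(i,None,fx=4,fy=4,interpolation=cv2.INTER_CUBIC) for i in(a,b)]))
s=arm.read_state();print(s["joint_positions"].round(1),s["ft_force"])
rows([carc(-1,t,tilt=8,h=10) for t in list(np.arange(1.7,1.,-.1))])
E
```

```text
[-12.7  22.6 110.3   2.4  39.7 -12.7] [ 0.06774121  1.04645504 -0.39569371]
[0.0222, -0.0009, 0.027] [-0.002, 0.007, 0.002] tip [503. -37. 103.]
[0.021, -0.0009, 0.0314] [-0.002, 0.007, 0.002] tip [503. -37.  99.]
[0.0203, -0.0009, 0.0358] [-0.002, 0.007, 0.002] tip [502. -37.  94.]
[0.0201, -0.0009, 0.0403] [-0.002, 0.007, 0.002] tip [503. -37.  90.]
[0.0203, -0.0009, 0.0448] [-0.002, 0.007, 0.002] tip [504. -37.  85.]
[0.0209, -0.0008, 0.0493] [-0.002, 0.007, 0.002] tip [505. -37.  81.]
[0.022, -0.0008, 0.0536] [-0.002, 0.007, 0.002] tip [506. -37.  77.]
```

View pics/e1.png

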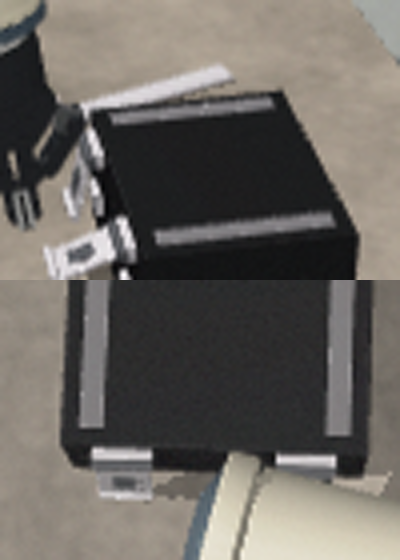

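The left clip stays down against the front at side crop (75,190) and the right clip is still out. Next is the right clip, with the same approach.

>>> drive_tool([
  [[0.021, 0, 0.01], [0, 0, 0], 1],
  [[0.021, 0, 0.025], [0, 0, 0], 1],
  [[0.021, 0, 0.0314], [0, 0, 0], 1],
  [[0.0203, 0, 0.0358], [0, 0, 0], 1],
  [[0.0201, 0, 0.0403], [0, 0, 0], 1],
  [[0.0203, 0, 0.0448], [0, 0, 0], 1],
  [[0.0203, 0, 0.0448], [0, 0, 0], 1],
])

```text
time: 11.75
ee_pos: [502.3, -37.9, 93.2]
ee_rot: [-179.9, -7.6, -1.8]
ft_force: [0.4, 0.8, 0.5]
finger_gap: -0.1
```

>>> drive_tool([
  [[0.001, 0, 0.0025], [0, 0, 0], 1],
  [[0.002, 0, 0.005], [0, 0, 0], 1],
  [[0.002, 0, 0.005], [0, 0, 0], 1],
])

```text
time: 12.05
ee_pos: [504.9, -38.0, 88.3]
ee_rot: [-179.9, -7.6, -1.8]
ft_force: [0.1, -0.5, 0.8]
finger_gap: 0.1
```

```bash
python3 - <<'E'
from h import *
s=arm.read_state();print(s["joint_positions"].round(1),s["ft_force"])
rows([carc(-1,t,tilt=8,h=10) for t in list(np.arange(1.2,0.,-.1))])
E
```

```text
[-12.   29.2 109.    2.6  34.4 -12.3] [ 0.07806039 -0.4583961   0.82567186]
[-0.0012, -0.0008, -0.001] [-0.002, 0.007, 0.002] tip [505. -37.  81.]
[-0.0001, -0.0008, 0.0034] [-0.002, 0.007, 0.002] tip [506. -37.  77.]
[0.0014, -0.0007, 0.0076] [-0.002, 0.007, 0.002] tip [508. -37.  73.]
[0.0033, -0.0007, 0.0117] [-0.002, 0.007, 0.002] tip [511. -37.  69.]
[0.0057, -0.0007, 0.0156] [-0.002, 0.007, 0.002] tip [514. -38.  66.]
[0.0084, -0.0007, 0.0192] [-0.002, 0.007, 0.002] tip [517. -38.  62.]
[0.0114, -0.0007, 0.0225] [-0.002, 0.007, 0.002] tip [520. -38.  60.]
[0.0148, -0.0007, 0.0255] [-0.002, 0.007, 0.002] tip [524. -38.  57.]
[0.0184, -0.0007, 0.0281] [-0.002, 0.007, 0.002] tip [528. -38.  55.]
[0.0223, -0.0006, 0.0304] [-0.002, 0.007, 0.002] tip [532. -38.  53.]
[0.0264, -0.0006, 0.0322] [-0.002, 0.007, 0.002] tip [537. -38.  52.]
[0.0307, -0.0006, 0.0337] [-0.002, 0.007, 0.002] tip [541. -38.  51.]
```

>>> drive_tool([
  [[0.0, 0, 0.0035], [0, 0, 0], 1],
  [[0.002, 0, 0.006], [0, 0, 0], 1],
  [[0.003, 0, 0.0075], [0, 0, 0], 1],
  [[0.003, 0, 0.0075], [0, 0, 0], 1],
])

```text
time: 12.45
ee_pos: [508.5, -38.0, 80.9]
ee_rot: [-179.9, -7.5, -1.8]
ft_force: [-3.4, -0.4, 2.2]
finger_gap: -0.0
```

>>> drive_tool([
  [[0.0015, 0, 0.002], [0, 0, 0], 1],
  [[0.003, 0, 0.004], [0, 0, 0], 1],
  [[0.003, 0, 0.004], [0, 0, 0], 1],
])

```text
time: 12.75
ee_pos: [511.4, -38.0, 76.9]
ee_rot: [-179.9, -7.4, -1.8]
ft_force: [-6.0, -1.0, 1.2]
finger_gap: 0.1
```

>>> drive_tool([
  [[0.002, 0, 0.002], [0, 0, 0], 1],
  [[0.004, 0, 0.004], [0, 0, 0], 1],
  [[0.004, 0, 0.004], [0, 0, 0], 1],
])

```text
time: 13.05
ee_pos: [514.9, -38.0, 72.9]
ee_rot: [-179.9, -7.3, -1.8]
ft_force: [-7.7, -1.7, 1.2]
finger_gap: 0.1
```

>>> drive_tool([
  [[0.002, 0, 0.0018], [0, 0, 0], 1],
  [[0.004, 0, 0.0035], [0, 0, 0], 1],
  [[0.004, 0, 0.0035], [0, 0, 0], 1],
])

```text
time: 13.35
ee_pos: [518.6, -38.1, 69.5]
ee_rot: [-179.8, -7.2, -1.7]
ft_force: [-5.5, -3.0, 1.5]
finger_gap: -0.1
```

>>> drive_tool([
  [[0.002, 0, 0.0014], [0, 0, 0], 1],
  [[0.004, 0, 0.0028], [0, 0, 0], 1],
  [[0.004, 0, 0.0028], [0, 0, 0], 1],
])

```text
time: 13.65
ee_pos: [522.3, -38.3, 66.8]
ee_rot: [-179.8, -7.1, -1.7]
ft_force: [-6.4, -1.9, 1.0]
finger_gap: -0.1
```

>>> drive_tool([
  [[0.0015, 0, 0.0008], [0, 0, 0], 1],
  [[0.003, 0, 0.0016], [0, 0, 0], 1],
  [[0.003, 0, 0.0016], [0, 0, 0], 1],
])

```text
time: 13.95
ee_pos: [525.0, -38.3, 65.2]
ee_rot: [-179.8, -7.0, -1.7]
ft_force: [-4.8, -1.7, -0.3]
finger_gap: -0.1
```

>>> drive_tool([
  [[0.0012, 0, 0.0006], [0, 0, 0], 1],
  [[0.0025, 0, 0.0012], [0, 0, 0], 1],
  [[0.0025, 0, 0.0012], [0, 0, 0], 1],
])

```text
time: 14.25
ee_pos: [528.0, -38.4, 64.3]
ee_rot: [-179.8, -7.0, -1.7]
ft_force: [-2.1, -0.4, -0.6]
finger_gap: 0.1
```

>>> drive_tool([
  [[0.001, 0, 0.0004], [0, 0, 0], 1],
  [[0.002, 0, 0.0007], [0, 0, 0], 1],
  [[0.002, 0, 0.0007], [0, 0, 0], 1],
])

```text
time: 14.55
ee_pos: [530.7, -38.5, 64.0]
ee_rot: [-179.8, -7.1, -1.7]
ft_force: [-0.7, -0.5, -0.4]
finger_gap: -0.2
```

>>> drive_tool([
  [[0.0008, 0, 0.0002], [0, 0, 0], 1],
  [[0.0015, 0, 0.0003], [0, 0, 0], 1],
  [[0.0015, 0, 0.0003], [0, 0, 0], 1],
])

```text
time: 14.85
ee_pos: [531.9, -38.6, 63.9]
ee_rot: [-179.8, -7.1, -1.7]
ft_force: [-3.2, 0.3, 2.7]
finger_gap: -0.0
```

The force fell to zero and came back at the stop, with the same signature as the left. I'll back off and look.

>>> drive_tool([
  [[-0.01, 0, -0.002], [0, 0, 0], 1],
  [[-0.035, 0, -0.005], [0, 0, 0], 1],
  [[-0.05, 0, -0.045], [0, 0, 0], 1],
  [[-0.06, 0, -0.09], [0, 0, 0], 1],
  [[-0.1, 0, -0.13], [0, 0, 0], 1],
  [[-0.12, 0, -0.16], [0, 0, 0], 1],
  [[-0.12, 0, -0.16], [0, 0, 0], 1],
  [[-0.12, 0, -0.16], [0, 0, 0], 1],
])

```text
time: 15.65
ee_pos: [393.2, -34.9, 208.5]
ee_rot: [-179.9, -7.2, -1.8]
ft_force: [0.0, 0.7, -0.1]
finger_gap: 0.0
```

```bash
python3 - <<'E'
from h import *
import cv2
S=arm.capture("side")[:,:,::-1];T=arm.capture("top")[:,:,::-1]
a=S[120:190,220:320];b=T[150:220,190:290]
z=np.hstack([cv2.resize(i,None,fx=4,fy=4,interpolation=cv2.INTER_CUBIC) for i in(a,b)])
cv2.imwrite("pics/f1.png",np.vstack([z,np.hstack([cv2.resize(i,(400,300)) for i in(S,T)])]))
s=arm.read_state();print(s["time"],s["ee_pos"],s["ft_force"])
E
```

```text
15.75 [393.51828631 -34.83125762 207.31155349] [-0.79105413  0.15959227 -1.1929709 ]
```

View pics/f1.png

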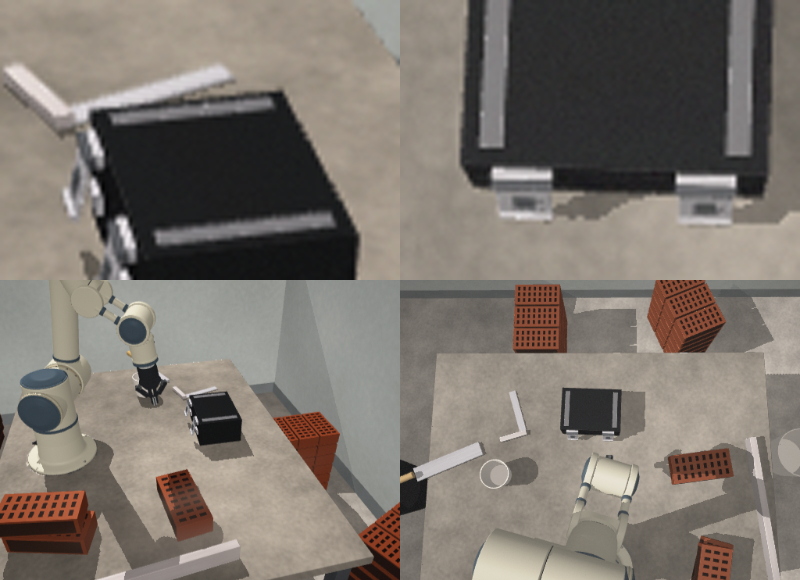

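Both flaps stay down after release (top crop 523,200 and 706,200), the lid is flush, and the brick, tub and square are where they were. I'm handing in.

```bash
python3 -c "
from rig import arm
print(arm.close_job())"
```

```text
the job is handed in; nothing more can be done
None
```

The lid is shut and both clips are snapped over. I handed the job in at about 15.8 s; `close_job` gives no verdict.

- **Lid:** I pressed it down until it sat on its stop, at 18.6 N with the fingertip at 110 mm.
- **Left clip:** the push rose to about 6.5 N, fell to zero, then met the stop at about 15 N. It stayed down when I let go.
- **Right clip:** the push rose to about 8 N, fell to under 1 N, then met the stop at about 4 N. It also stayed down.
- **Last pictures:** the lid is flush, both flaps are down against the front, and the arm is clear. By eye, the brick, tub and try square have not moved; I did not measure them or the joint values.

**What went wrong on the way:**
- **45° tool tilt:** it drove two wrist joints to their limits during the approach in free air, so I pushed both clips with an 8° tilt instead.
- **First position fit:** it put the clip hinges about 4 mm too near the robot, so I corrected that during the left clip push.

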